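# Take the hinged cover off the belt-drive housing

## Task

Open the vented cover of the belt-drive housing by its pull bar until it stands upright on its two hinge pins, then lift it straight up off the pins. Lower it gently, hinge hooks down, into the slot of the empty cover stand (the other stand already holds a cover) and leave it standing there, let go.

Things in the scene. Friction and masses are not known exactly. Their poses are not given: they have to be found in the camera images.
- cover: Loose vented aluminium cover, 0.3-0.55 kg, shut on the housing. Origin: hinge axis, between its 2 hooks. +x: hinge to pull bar (level towards robot when shut, up when raised); +z: outer face. Plate 170 wide (y), 8 thick, x 10 to 125 mm. Hooks at y +-50, 20 wide and thick, slot open to -x, lips 14 mm past origin: raised, lifts off in 20 mm; slips off if pulled 15 mm. Let go, it falls.
- bar (a point): Middle of the cover's round pull bar, 12 mm diameter, along the cover's y, at (180, 0, 0) mm of the cover, axes as the cover's. 102 mm clear between its two arms, 49 mm free between bar and plate. Shut, it is 84 mm above the table in front of the housing, nothing beneath; pinched from above across its axis, it turns between the fingers as the cover swings up.
- pins (a point): Fixed point midway between the housing's two hinge pins (8 mm diameter), 84 mm above the table, 24 mm behind its rear wall; the shut cover's origin lies here. +x: level, from housing front to rear (away from robot); y along the pins; z up. The fixed grey housing is 101 deep, 170 wide, 80 high, its middle 74.5 mm in front of this point.
- stand: Empty fixed dark steel stand; origin mid underside, on the table; y along its slot, z up. Slot 42 wide (x), 222 long, floor 6 mm up, flared mouth 60 wide at the top, 98 mm high. Standing in it, the cover's origin is 20 mm and bar about 200 mm above the table; it may lean 20 degrees. The like stand about 180 mm before or behind it holds a small cover with a black knob, 160 mm high.

How it is judged:
On the way, in this order (a step that is already met when the one before it is completed fails the run):
1. cover upright (within 12 degrees), hooks still on the pins (origin within 15 mm of the pins point) (angle between cover's own x axis and vertical below 0.21 rad and distance between cover and pins below 0.015 m), for 0.1 s.
2. cover lifted straight up: origin over 30 mm above the pins, within 30 mm sideways, upright within 15 degrees (z of cover in the frame of pins above 0.03 m and horizontal distance between cover and pins below 0.03 m and angle between cover's own x axis and vertical below 0.26 rad), for 0.1 s.
At the end, for the whole second after the job is handed in: The cover stands practically at rest, hooks down, in the slot of the empty stand: its origin in the slot (within 20 mm across and 40 mm along it) and less than 32 mm above the table, leaning less than 25 degrees (z of cover in the frame of stand below 0.032 m and x of cover in the frame of stand between -0.02 and 0.02 m and y of cover in the frame of stand between -0.04 and 0.04 m and angle between cover's own x axis and vertical below 0.45 rad and linear speed of cover below 0.05 m/s and angular speed of cover below 0.5 rad/s); the robot touches nothing.
It fails at once if the cover is dropped into the stand: faster than 0.6 m/s within the last 40 mm above the slot floor (z of cover in the frame of stand below 0.06 m and horizontal distance between cover and stand below 0.05 m and linear speed of cover above 0.6 m/s).
It also fails if it takes over 54 s, if anything falls off the work surface, if the arm or the gripper's body presses on something with over 40 N, if the wrist force passes 120 N, or if a joint passes its speed limit or range.

## Robot

A 6-joint arm with a two-finger parallel gripper is mounted at the origin on the work surface. World frame = base frame: x ahead of the robot, y to its left, z up, the work surface at z = 0. Lengths are in m, angles in rad, forces in N, time in s.
With the tool pointing down it reaches from about 0.4 to 0.825 m from the base axis. Payload 7 kg.
Tool frame: the origin (TCP) lies midway between the tips of the shut fingers; the grasp point (between the pads) lies 19 mm behind it; z points along the fingers, y is the line along which they close (so a half turn about z gives the same grasp; the last joint's range is limited). The gripper opens to 88 mm and grips with 3 to 60 N. Pads are 19 mm wide; open, the fingers measure 130 mm over their backs; the gripper's body (78 mm by 193 mm) begins 47 mm behind the grasp point.
Start: joints at [-1.053, 0.359, 0.012, 0, -1.224, -0.288], TCP at [0.154, -0.657, 0.227] pointing down, gripper open.
Joint ranges: [-3.07, 3.07], [-1.43, 2.12], [-1.02, 1.25], [-3.03, 1.67], [-3.05, -0], [-3.03, 3.03]. Speed limits (rad/s): [2.39, 2.39, 3.01, 3.14, 3.14, 3.14].

## Interface

Orientations are given as a unit quaternion [w, x, y, z].
In Python, from rig import bot gives the robot as it stands. The module is installed in compiled form; this text tells all that it offers.
- The arm moves only by the tool arm_command, never from a script. Its argument "rows" is a list of rows, each an object of numbers: "x", "y", "z": the shift along the tool's x, y, z each as a share of 0.06 m, from -1 to 1; "twist": the turn about the tool's z as a share of 2 pi rad, from -1 to 1; "gripper": the gripper's target within -1 to 1 (fully open at 1, half-way at 0, shut at -1). A call has 1 to 20 rows; each row shifts and turns the commanded pose from where the row before left it, along the tool's axes as they then stand; what a row does not reach is not made up. A row lasts 1/8 s, in which the tool goes at most 62.5 mm and 10.7 degrees, less where a joint would pass 70% of its speed; a pose out of reach is approached as far as the arm can. A call with a number of a shift or a turn outside -1 to 1 is refused whole. A call with a gripper value outside its range is refused whole. The fingers move at their own pace and stop on an object; "grip_force" is the grip in N (left out, the last holds). Time passes only in rows, so rows that do not move let the fingers close. It gives the time, the measured TCP pose, the force, the opening and the grip force at its end, in the units of the state.
- bot.read_state(): the state, without advancing time (a new reading comes with each control period).
- bot.capture(name): name is "scene" or "top" or "wrist"; returns the picture (480x640x3 uint8, blue, green, red); there is no depth.
- bot.get_calibration(name): a dict with "intrinsics" (3x3 intrinsics, pixels), "extrinsics" (4x4, takes a point from world to camera coordinates); the wrist camera has in their place "T_tool_cam" (4x4, takes a point from camera to tool coordinates, whose origin is the TCP and whose axes are the flange's). Camera axes: x right, y up, looking along -z (the intrinsics and any distortion apply to the point x, -y, -z); pixel columns grow to the right and rows downward; lengths in m; the calibration is good to about 2 mm. A picture is of the moment at which its call begins: read the wrist's pose just before it. get_calibration takes no time and is no camera call.
- bot.hand_in(): hands the job in; it is judged then, once.
The state is a dict: "time": time; "qpos": joint angles; "dq": joint speeds; "joint_efforts": joint torques, N m; "tcp_pos": TCP position; "eef_rot": TCP orientation; "wrist_force": force on the tool from outside, world axes, zero at the start; "wrist_torque": the same for the moment, N m; "gripper_width": finger opening in m; "finger_force": force on a finger pad.
Only numpy, scipy, OpenCV 4.12 (cv2) and the standard library are available. Lean on these libraries where they do the work, as an engineer would, in place of code of your own. Each camera call takes 0.05 s, during which the arm holds its last target. There are 200 camera calls.

## Working session

There is one attempt and no reset: what is moved stays moved. The work goes in short steps, Python scripts to look and compute and a tool call to move; the robot and the scene stay as the last step left them, time stands still between calls to the robot, and variables do not carry over. Pictures are saved under pics/ and viewed, at most 10 in all, crops included, and the job is handed in when it is done.

Besides the shell and the picture viewer there is one more tool, called as a command line: name --argument value ..., lists and objects as JSON in quotes. arm_command: Moves the arm, as the interface text tells. Its arguments: {"type":"object","properties":{"rows":{"type":"array","items":{"type":"object","properties":{"x":{"type":"number","minimum":-1,"maximum":1},"y":{"type":"number","minimum":-1,"maximum":1},"z":{"type":"number","minimum":-1,"maximum":1},"twist":{"type":"number","minimum":-1,"maximum":1},"gripper":{"type":"number"}}}},"grip_force":{"type":"number"}},"required":["rows"]}

```bash
mkdir -p pics; python3 - <<'E'
from rig import bot
import cv2,numpy as np
np.set_printoptions(precision=4,suppress=True)
s=bot.read_state();print(s['time'],s['tcp_pos'],s['eef_rot'],s['gripper_width'])
for n in ('scene','top'):
    cv2.imwrite(f'pics/{n}0.png',bot.capture(n));c=bot.get_calibration(n);print(n,c)
print(bot.get_calibration('wrist'))
E
```

```text
0.0 [ 0.1536 -0.6568  0.2256] [-0.0002 -0.1146  0.9934  0.0008] 0.08744952505328839
scene {'intrinsics': array([[445.5914,   0.    , 324.7709],
       [  0.    , 445.5914, 250.0612],
       [  0.    ,   0.    ,   1.    ]]), 'extrinsics': array([[-0.314 ,  0.9493, -0.0123,  0.1678],
       [-0.7861, -0.2528,  0.564 ,  0.3924],
       [ 0.5323,  0.1868,  0.8257, -1.1167],
       [ 0.    ,  0.    ,  0.    ,  1.    ]])}
top {'intrinsics': array([[446.2389,   0.    , 316.3691],
       [  0.    , 446.2389, 242.4766],
       [  0.    ,   0.    ,   1.    ]]), 'extrinsics': array([[-0.0895, -0.996 , -0.0034,  0.0407],
       [ 0.9641, -0.0875,  0.2507, -0.5709],
       [-0.2499,  0.0191,  0.9681, -0.6658],
       [ 0.    ,  0.    ,  0.    ,  1.    ]])}
{'intrinsics': array([[377.3903,   0.    , 323.505 ],
       [  0.    , 377.3903, 246.4074],
       [  0.    ,   0.    ,   1.    ]]), 'T_tool_cam': array([[ 0.0008,  0.9537,  0.3007,  0.0824],
       [ 1.    , -0.0011,  0.0008,  0.0003],
       [ 0.0011,  0.3007, -0.9537, -0.1586],
       [ 0.    ,  0.    ,  0.    ,  1.    ]])}
```

View pics/scene0.png

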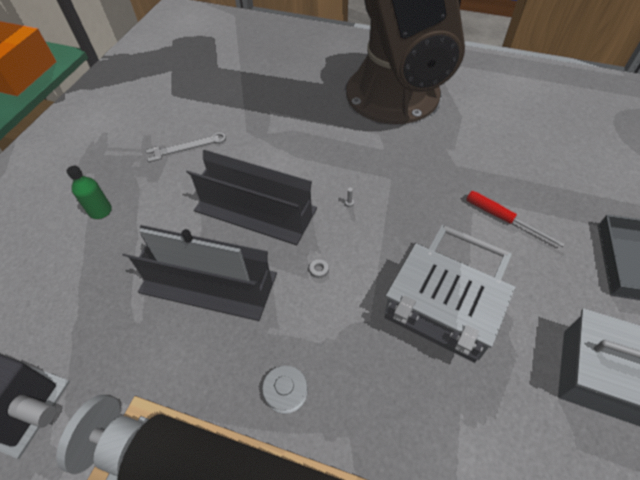

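View pics/top0.png

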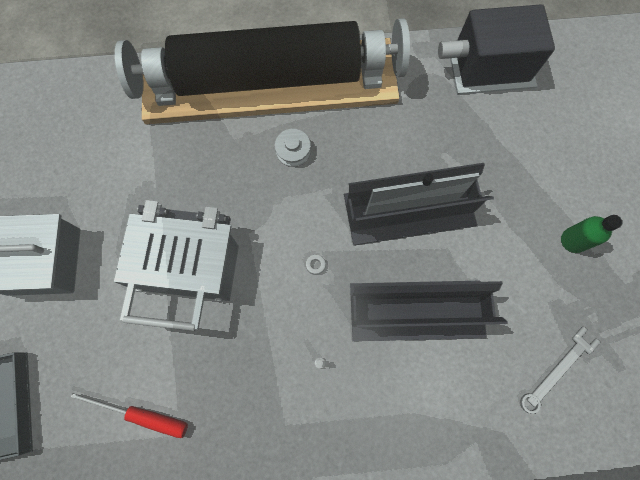

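The two views show the shut cover with its bar along (122,319)-(196,327) in the top view, and at about (437,232)-(510,253) in the scene view. The empty stand is the lower-right one in the top view, about (350..500, 282..340). Next, an enlarged composite.

```bash
python3 - <<'E'
import cv2,numpy as np
t=cv2.imread('pics/top0.png');s=cv2.imread('pics/scene0.png')
def c(i,x,y,w=130,h=97):
    return cv2.resize(i[y:y+h,x:x+w],(400,298),interpolation=cv2.INTER_CUBIC)
a=np.hstack([c(t,112,245),c(s,390,222)]);
f=lambda i,x,y:cv2.convertScaleAbs(cv2.resize(i[y:y+120,x:x+160],(400,300),interpolation=cv2.INTER_CUBIC),alpha=1.8)
cv2.imwrite('pics/comp.png',np.vstack([a,np.hstack([f(t,345,240),f(s,180,140)])]))
E
```

```text
(no output)
```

View pics/comp.png

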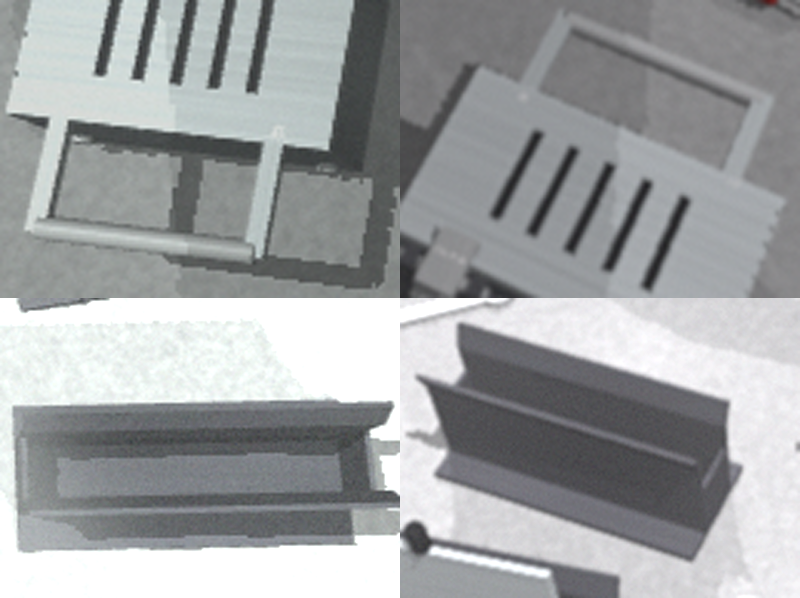

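```bash
cat > h.py <<'E'
import numpy as np
from rig import bot
np.set_printoptions(precision=4,suppress=True)
def ray(n,uv,T=None):
    c=bot.get_calibration(n);K=c['intrinsics']
    d=np.linalg.inv(K)@np.array([uv[0],uv[1],1.]);d=d*[1,-1,-1]
    if T is None: T=np.linalg.inv(c['extrinsics'])
    return T[:3,3],T[:3,:3]@d
def plane(n,uv,z,T=None):
    o,d=ray(n,uv,T);return (o+d*(z-o[2])/d[2])
E
python3 - <<'E'
from h import *
A=lambda p:(112+p[0]/3.077,245+p[1]/3.072)
B=lambda p:(390+(p[0]-400)/3.077,222+p[1]/3.072)
C=lambda p:(345+p[0]/2.5,240+(p[1]-298)/2.5)
D=lambda p:(180+(p[0]-400)/2.5,140+(p[1]-298)/2.5)
def q(l,n,f,ps,z):
    P=[plane(n,f(p),z)for p in ps];print(l,n,*[x[:2] for x in P],'len',np.linalg.norm(P[0]-P[-1]),'mid',(P[0]+P[-1])[:2]/2)
q('bar','top',A,[(30,227),(258,255)],.084)
q('bar','scene',B,[(563,17),(773,99)],.084)
q('platefront','top',A,[(8,113),(330,151)],.088)
q('platefront','scene',B,[(475,65),(784,201)],.088)
q('rearrim','top',C,[(15,406),(392,402)],.098)
q('rearrim','scene',D,[(417,377),(697,463)],.098)
q('frontrim','scene',D,[(460,324),(728,403)],.098)
q('frontrim','top',C,[(22,514),(403,492)],.098)
q('base front','top',C,[(15,550),(355,545)],.003)
q('base rear','scene',D,[(435,475),(692,558)],.003)
q('base right','scene',D,[(743,465),(692,558)],.003)
E
```

```text
bar top [0.474  0.3032] [0.4496 0.1881] len 0.11765421071834722 mid [0.4618 0.2457]
bar scene [0.449  0.1889] [0.4698 0.306 ] len 0.11893390771729902 mid [0.4594 0.2474]
platefront top [0.5331 0.314 ] [0.4985 0.1492] len 0.16835275412220524 mid [0.5158 0.2316]
platefront scene [0.4997 0.1486] [0.5354 0.316 ] len 0.17109254236323165 mid [0.5175 0.2323]
rearrim top [ 0.4955 -0.0582] [ 0.4769 -0.2926] len 0.23509139723997724 mid [ 0.4862 -0.1754]
rearrim scene [ 0.4756 -0.2911] [ 0.4903 -0.0615] len 0.2300748109930227 mid [ 0.483  -0.1763]
frontrim scene [ 0.4144 -0.2864] [ 0.4296 -0.0596] len 0.22731445111992415 mid [ 0.422 -0.173]
frontrim top [ 0.4292 -0.0553] [ 0.4215 -0.2885] len 0.23341647815865327 mid [ 0.4253 -0.1719]
base front top [ 0.4111 -0.0558] [ 0.3935 -0.2889] len 0.23370544657858183 mid [ 0.4023 -0.1724]
base rear scene [ 0.4941 -0.2933] [ 0.5075 -0.0654] len 0.22830777906073538 mid [ 0.5008 -0.1794]
base right scene [ 0.4078 -0.058 ] [ 0.5075 -0.0654] len 0.09996407096287023 mid [ 0.4577 -0.0617]
```

The two views agree. The bar's middle is near (0.4605, 0.2465), with its axis turned about -11.8 deg from y. The stand is near (0.453, -0.1745), with its slot turned -3.8 deg from y. First I twist, then move towards the bar.

arm_command --rows '[{"twist": -0.0258}, {"twist": -0.0258}, {"twist": -0.0258}, {"twist": -0.0258}, {"twist": -0.0258}, {"twist": -0.0258}, {"twist": -0.0258}, {"x": -0.618, "y": -0.46}, {"x": -0.618, "y": -0.46}, {"x": -0.618, "y": -0.46}, {"x": -0.618, "y": -0.46}, {"x": -0.618, "y": -0.46}, {"x": -0.618, "y": -0.46}, {"x": -0.618, "y": -0.46}, {"x": -0.618, "y": -0.46}, {"x": -0.618, "y": -0.46}, {"x": -0.618, "y": -0.46}]' --grip_force 20

```text
invalid input
```

arm_command --rows '[{"x": -0.8, "y": 0.223, "gripper": -0.3}, {"x": -0.8, "y": 0.223, "gripper": -0.3}, {"x": -0.8, "y": 0.223, "gripper": -0.3}, {"x": -0.8, "y": 0.223, "gripper": -0.3}, {"x": -0.8, "y": 0.223, "gripper": -0.3}, {"x": -0.8, "y": 0.223, "gripper": -0.3}, {"x": -0.8, "y": 0.223, "gripper": -0.3}, {"x": -0.8, "y": 0.223, "gripper": -0.3}, {"x": -0.8, "y": 0.223, "gripper": -0.3}, {"x": -0.8, "y": 0.223, "gripper": -0.3}, {"x": -0.8, "y": 0.223, "gripper": -0.3}, {"x": -0.8, "y": 0.223, "gripper": -0.3}, {"gripper": -0.3}, {"gripper": -0.3}]'

```text
invalid input
```

```bash
python3 - <<'E'
from h import *
import cv2
s=bot.read_state();print(s['time'],s['tcp_pos'],s['eef_rot'],s['gripper_width'],s['qpos'])
cv2.imwrite('pics/w1.png',bot.capture('wrist'))
E
```

```text
0.1 [ 0.1536 -0.6569  0.2257] [-0.0002 -0.1146  0.9934  0.0007] 0.08753436794113326 [-1.0529  0.3593  0.0112 -0.0003 -1.2241 -0.2881]
```

View pics/w1.png

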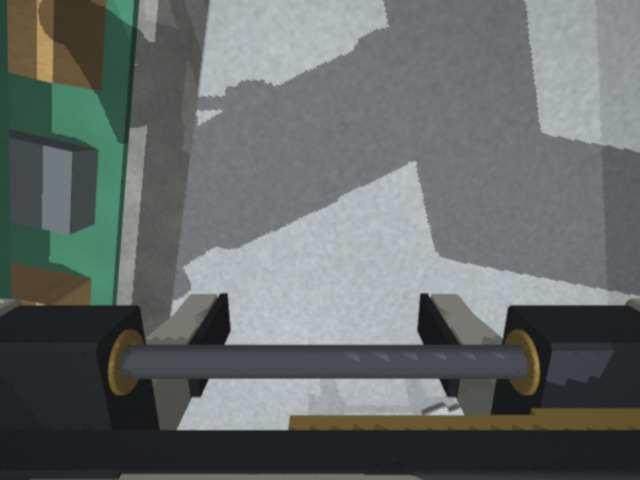

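Both commands were refused, so the arm hasn't moved, and the picture only shows the fingers over bare table. Rows probably need all five keys.

arm_command --rows '[{"x": 0, "y": 0, "z": 0, "twist": -0.0258, "gripper": -0.3}, {"x": 0, "y": 0, "z": 0, "twist": -0.0258, "gripper": -0.3}, {"x": 0, "y": 0, "z": 0, "twist": -0.0258, "gripper": -0.3}, {"x": 0, "y": 0, "z": 0, "twist": -0.0258, "gripper": -0.3}, {"x": 0, "y": 0, "z": 0, "twist": -0.0258, "gripper": -0.3}, {"x": 0, "y": 0, "z": 0, "twist": -0.0258, "gripper": -0.3}, {"x": 0, "y": 0, "z": 0, "twist": -0.0258, "gripper": -0.3}, {"x": -0.618, "y": -0.46, "z": 0, "twist": 0, "gripper": -0.3}, {"x": -0.618, "y": -0.46, "z": 0, "twist": 0, "gripper": -0.3}, {"x": -0.618, "y": -0.46, "z": 0, "twist": 0, "gripper": -0.3}, {"x": -0.618, "y": -0.46, "z": 0, "twist": 0, "gripper": -0.3}, {"x": -0.618, "y": -0.46, "z": 0, "twist": 0, "gripper": -0.3}, {"x": -0.618, "y": -0.46, "z": 0, "twist": 0, "gripper": -0.3}, {"x": -0.618, "y": -0.46, "z": 0, "twist": 0, "gripper": -0.3}, {"x": -0.618, "y": -0.46, "z": 0, "twist": 0, "gripper": -0.3}, {"x": -0.618, "y": -0.46, "z": 0, "twist": 0, "gripper": -0.3}, {"x": -0.618, "y": -0.46, "z": 0, "twist": 0, "gripper": -0.3}]' --grip_force 20

```text
time: 2.28
tcp_pos: [0.5007, -0.3496, 0.2264]
eef_rot: [-0.0, -0.631, 0.776, 0.0]
wrist_force: [-1.0, -0.1, 0.3]
gripper_width: 0.031
finger_force: 0.0
```

arm_command --rows '[{"x": -0.8, "y": 0.223, "z": 0, "twist": 0, "gripper": -0.3}, {"x": -0.8, "y": 0.223, "z": 0, "twist": 0, "gripper": -0.3}, {"x": -0.8, "y": 0.223, "z": 0, "twist": 0, "gripper": -0.3}, {"x": -0.8, "y": 0.223, "z": 0, "twist": 0, "gripper": -0.3}, {"x": -0.8, "y": 0.223, "z": 0, "twist": 0, "gripper": -0.3}, {"x": -0.8, "y": 0.223, "z": 0, "twist": 0, "gripper": -0.3}, {"x": -0.8, "y": 0.223, "z": 0, "twist": 0, "gripper": -0.3}, {"x": -0.8, "y": 0.223, "z": 0, "twist": 0, "gripper": -0.3}, {"x": -0.8, "y": 0.223, "z": 0, "twist": 0, "gripper": -0.3}, {"x": -0.8, "y": 0.223, "z": 0, "twist": 0, "gripper": -0.3}, {"x": -0.8, "y": 0.223, "z": 0, "twist": 0, "gripper": -0.3}, {"x": -0.8, "y": 0.223, "z": 0, "twist": 0, "gripper": -0.3}, {"x": 0, "y": 0, "z": 0, "twist": 0, "gripper": -0.3}]'

```text
time: 3.9
tcp_pos: [0.4602, 0.2486, 0.226]
eef_rot: [-0.0, -0.632, 0.775, 0.0]
wrist_force: [-0.5, -0.6, -0.4]
gripper_width: 0.031
finger_force: 0.0
```

```bash
python3 - <<'E'
from h import *
import cv2
s=bot.read_state();print(s['time'],s['tcp_pos'],s['eef_rot'],s['gripper_width'],s['qpos'])
cv2.imwrite('pics/w2.png',bot.capture('wrist'))
E
```

```text
3.9 [0.4602 0.2486 0.226 ] [-0.0002 -0.6318  0.7751  0.    ] 0.03102136334360588 [ 0.8706  0.1087 -0.3201 -0.0001 -1.1425 -1.0736]
```

View pics/w2.png

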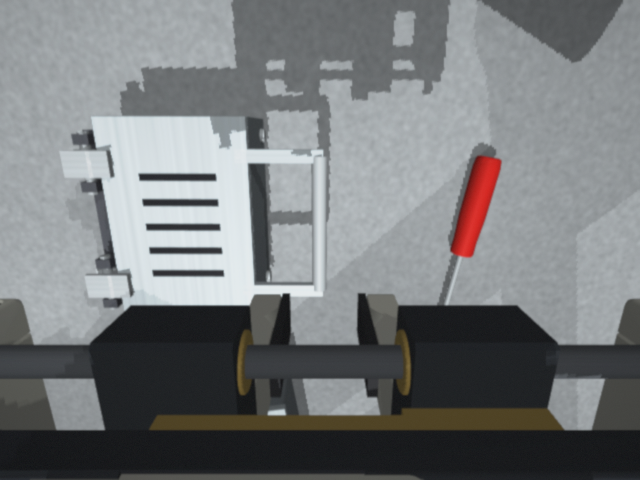

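The wrist view shows the whole bar, axis from about (320,154) to (320,290), between the arms at rows 156 and 289. The hooks sit at about (85,165) and (107,286), and the red screwdriver is clear.

```bash
cat >> h.py <<'E'
from scipy.spatial.transform import Rotation as Ro
def wT():
    s=bot.read_state();w,x,y,z=s['eef_rot'];T=np.eye(4);T[:3,:3]=Ro.from_quat([x,y,z,w]).as_matrix();T[:3,3]=s['tcp_pos'];return T
E
python3 - <<'E'
from h import *
import cv2
g=cv2.imread('pics/w2.png',0).astype(float)
for r in (170,190,225,260,280):
    row=cv2.GaussianBlur(g[r-2:r+3].mean(0)[None],(3,1),0)[0]
    d=np.diff(row)[290:350];print(r,290+d.argmax(),290+d.argmin(),row[305:335:3].astype(int))
T0=wT();T=T0@bot.get_calibration('wrist')['T_tool_cam']
P=[plane('wrist',p,.084,T) for p in((320.5,156),(320.5,289),)]
print(P,np.linalg.norm(P[0]-P[1]),'mid',(P[0]+P[1])/2)
H=[plane('wrist',p,.09,T) for p in((85,165),(107,286))];print(H,np.linalg.norm(H[0]-H[1]))
d=(P[0]+P[1])/2-T0[:3,3];print('tool shift',T0[:3,:3].T@d)
E
```

```text
170 329 325 [181 178 146 173 207 213 193 137 137 178]
190 328 325 [174 178 157 172 208 214 192 130 160 180]
225 313 323 [163 167 148 169 209 216 191 157 179 180]
260 314 323 [174 177 165 167 210 217 189 153 174 174]
280 313 323 [161 159 147 165 211 217 188 152 163 159]
[array([0.4494, 0.187 , 0.084 ]), array([0.4723, 0.2968, 0.084 ])] 0.11219550978644736 mid [0.4609 0.2419 0.084 ]
[array([0.6274, 0.1568, 0.09  ]), array([0.6481, 0.2551, 0.09  ])] 0.10047100541196477
tool shift [ 0.0048 -0.0019  0.142 ]
```

arm_command --rows '[{"x": 0.07, "y": -0.025, "z": 0.6, "twist": 0, "gripper": -0.3}, {"x": 0, "y": 0, "z": 0.6, "twist": 0, "gripper": -0.3}, {"x": 0, "y": 0, "z": 0.6, "twist": 0, "gripper": -0.3}, {"x": 0, "y": 0, "z": 0.5, "twist": 0, "gripper": -0.3}, {"x": 0, "y": 0, "z": 0.38, "twist": 0, "gripper": -0.3}, {"x": 0, "y": 0, "z": 0, "twist": 0, "gripper": -0.3}, {"x": 0, "y": 0, "z": 0, "twist": 0, "gripper": -1}, {"x": 0, "y": 0, "z": 0, "twist": 0, "gripper": -1}, {"x": 0, "y": 0, "z": 0, "twist": 0, "gripper": -1}, {"x": 0, "y": 0, "z": 0, "twist": 0, "gripper": -1}]' --grip_force 15

```text
time: 5.2
tcp_pos: [0.4618, 0.2419, 0.0666]
eef_rot: [0.001, -0.631, 0.776, -0.0]
wrist_force: [2.2, -0.9, 4.4]
gripper_width: 0.0112
finger_force: 15.0
```

```bash
python3 - <<'E'
import numpy as np
# arc rows: bar angle th 0..90, N rows, r=.18; tool y = -forward, tool z = down
N=18;u=np.linspace(0,1,N+1);th=np.pi/2*(u*u*(3-2*u))
f=.18*(1-np.cos(th));h=.18*np.sin(th)
print([(round(-a/.06,2),round(-b/.06,2)) for a,b in zip(np.diff(f),np.diff(h))])
E
```

```text
[(np.float64(-0.0), np.float64(-0.04)), (np.float64(-0.0), np.float64(-0.12)), (np.float64(-0.02), np.float64(-0.19)), (np.float64(-0.04), np.float64(-0.24)), (np.float64(-0.07), np.float64(-0.29)), (np.float64(-0.11), np.float64(-0.31)), (np.float64(-0.16), np.float64(-0.32)), (np.float64(-0.21), np.float64(-0.32)), (np.float64(-0.26), np.float64(-0.29)), (np.float64(-0.29), np.float64(-0.26)), (np.float64(-0.32), np.float64(-0.21)), (np.float64(-0.32), np.float64(-0.16)), (np.float64(-0.31), np.float64(-0.11)), (np.float64(-0.29), np.float64(-0.07)), (np.float64(-0.24), np.float64(-0.04)), (np.float64(-0.19), np.float64(-0.02)), (np.float64(-0.12), np.float64(-0.0)), (np.float64(-0.04), np.float64(-0.0))]
```

arm_command --rows '[{"x": 0, "y": 0, "z": -0.04, "twist": 0, "gripper": -1}, {"x": 0, "y": 0, "z": -0.12, "twist": 0, "gripper": -1}, {"x": 0, "y": -0.02, "z": -0.19, "twist": 0, "gripper": -1}, {"x": 0, "y": -0.04, "z": -0.24, "twist": 0, "gripper": -1}, {"x": 0, "y": -0.07, "z": -0.29, "twist": 0, "gripper": -1}, {"x": 0, "y": -0.11, "z": -0.31, "twist": 0, "gripper": -1}, {"x": 0, "y": -0.16, "z": -0.32, "twist": 0, "gripper": -1}, {"x": 0, "y": -0.21, "z": -0.32, "twist": 0, "gripper": -1}, {"x": 0, "y": -0.26, "z": -0.29, "twist": 0, "gripper": -1}]'

```text
time: 6.32
tcp_pos: [0.5122, 0.2306, 0.1946]
eef_rot: [0.0, -0.631, 0.776, 0.0]
wrist_force: [-2.5, 1.3, -0.1]
gripper_width: 0.0115
finger_force: 15.0
```

arm_command --rows '[{"x": 0, "y": -0.29, "z": -0.26, "twist": 0, "gripper": -1}, {"x": 0, "y": -0.32, "z": -0.21, "twist": 0, "gripper": -1}, {"x": 0, "y": -0.32, "z": -0.16, "twist": 0, "gripper": -1}, {"x": 0, "y": -0.31, "z": -0.11, "twist": 0, "gripper": -1}, {"x": 0, "y": -0.29, "z": -0.07, "twist": 0, "gripper": -1}, {"x": 0, "y": -0.24, "z": -0.04, "twist": 0, "gripper": -1}, {"x": 0, "y": -0.19, "z": -0.02, "twist": 0, "gripper": -1}, {"x": 0, "y": -0.12, "z": 0, "twist": 0, "gripper": -1}, {"x": 0, "y": -0.04, "z": 0, "twist": 0, "gripper": -1}, {"x": 0, "y": 0, "z": 0, "twist": 0, "gripper": -1}, {"x": 0, "y": 0, "z": 0, "twist": 0, "gripper": -1}]'

```text
time: 7.7
tcp_pos: [0.6376, 0.2044, 0.2472]
eef_rot: [0.001, -0.631, 0.776, -0.001]
wrist_force: [-0.7, -1.3, 5.2]
gripper_width: 0.0111
finger_force: 15.0
```

```bash
python3 - <<'E'
from h import *
import cv2
a=bot.capture('scene');b=bot.capture('top')
f=lambda i,x,y:cv2.resize(i[y:y+210,x:x+200],(400,420))
cv2.imwrite('pics/up.png',np.hstack([f(a,340,140),f(b,70,120)]))
E
```

```text
(no output)
```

View pics/up.png

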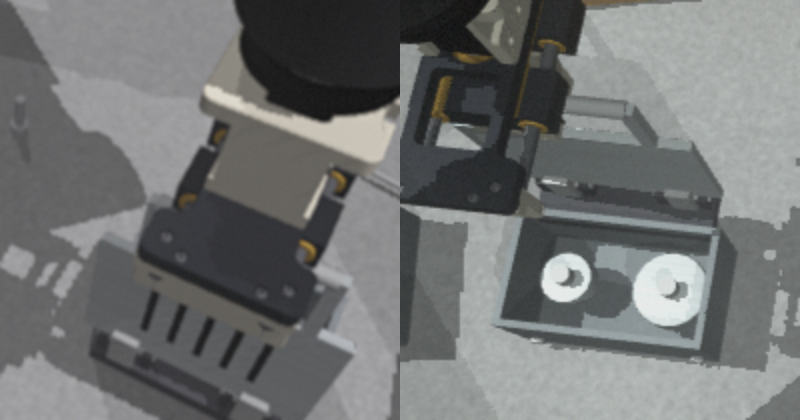

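The cover stands upright on the pins: the scene view shows the plate vertical under the gripper with its hooks at the pins, and the top view shows the housing open. Lifting straight up now.

arm_command --grip_force 25 --rows '[{"x": 0, "y": 0, "z": 0, "twist": 0, "gripper": -1}, {"x": 0, "y": 0, "z": -0.1, "twist": 0, "gripper": -1}, {"x": 0, "y": 0, "z": -0.2, "twist": 0, "gripper": -1}, {"x": 0, "y": 0, "z": -0.25, "twist": 0, "gripper": -1}, {"x": 0, "y": 0, "z": -0.25, "twist": 0, "gripper": -1}, {"x": 0, "y": 0, "z": -0.25, "twist": 0, "gripper": -1}, {"x": 0, "y": 0, "z": -0.25, "twist": 0, "gripper": -1}, {"x": 0, "y": 0, "z": -0.25, "twist": 0, "gripper": -1}, {"x": 0, "y": 0, "z": -0.1, "twist": 0, "gripper": -1}, {"x": 0, "y": 0, "z": -0.05, "twist": 0, "gripper": -1}, {"x": 0, "y": 0, "z": 0, "twist": 0, "gripper": -1}, {"x": 0, "y": 0, "z": 0, "twist": 0, "gripper": -1}]'

```text
time: 9.3
tcp_pos: [0.6366, 0.2046, 0.3465]
eef_rot: [-0.001, -0.631, 0.776, 0.0]
wrist_force: [-0.1, 0.0, -3.5]
gripper_width: 0.0112
finger_force: 25.0
```

arm_command --rows '[{"x": 0.136, "y": 0.034, "z": 0, "twist": 0, "gripper": -1}, {"x": 0.27, "y": 0.07, "z": 0, "twist": 0, "gripper": -1}, {"x": 0.48, "y": 0.12, "z": 0, "twist": 0, "gripper": -1}, {"x": 0.61, "y": 0.155, "z": 0, "twist": 0, "gripper": -1}, {"x": 0.68, "y": 0.172, "z": 0, "twist": 0, "gripper": -1}, {"x": 0.68, "y": 0.172, "z": 0, "twist": 0, "gripper": -1}, {"x": 0.68, "y": 0.172, "z": 0, "twist": 0, "gripper": -1}, {"x": 0.68, "y": 0.172, "z": 0, "twist": 0, "gripper": -1}, {"x": 0.68, "y": 0.172, "z": 0, "twist": 0, "gripper": -1}, {"x": 0.61, "y": 0.155, "z": 0, "twist": 0, "gripper": -1}, {"x": 0.55, "y": 0.138, "z": 0, "twist": 0, "gripper": -1}, {"x": 0.41, "y": 0.103, "z": 0, "twist": 0, "gripper": -1}, {"x": 0.2, "y": 0.05, "z": 0, "twist": 0, "gripper": -1}, {"x": 0.136, "y": 0.034, "z": 0, "twist": 0, "gripper": -1}, {"x": 0, "y": 0, "z": 0, "twist": -0.0111, "gripper": -1}, {"x": 0, "y": 0, "z": 0, "twist": -0.0111, "gripper": -1}, {"x": 0, "y": 0, "z": 0, "twist": 0, "gripper": -1}, {"x": 0, "y": 0, "z": 0, "twist": 0, "gripper": -1}]'

```text
time: 11.55
tcp_pos: [0.4524, -0.1735, 0.3471]
eef_rot: [-0.0, -0.683, 0.731, 0.0]
wrist_force: [-0.6, 0.4, -4.6]
gripper_width: 0.011
finger_force: 25.0
```

```bash
python3 - <<'E'
from h import *
import cv2
a=bot.capture('scene');b=bot.capture('top')
f=lambda i,x,y:cv2.convertScaleAbs(cv2.resize(i[y:y+240,x:x+200],(400,480)),alpha=1.4)
cv2.imwrite('pics/over.png',np.hstack([f(a,150,70),f(b,330,160)]))
E
```

```text
(no output)
```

View pics/over.png

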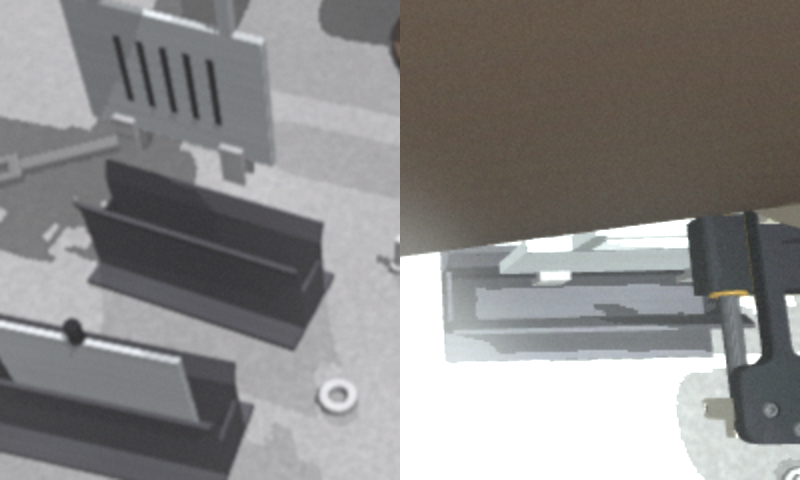

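The cover hangs over the empty stand. In the scene view the right hook's tip is at crop (235,182), which is full-picture (267.5,161). I check whether it hangs plumb.

```bash
python3 - <<'E'
from h import *
c=bot.get_calibration('scene');E=c['extrinsics'];K=c['intrinsics']
print(plane('scene',(267.5,161),.172))
def pr(p):
    q=E[:3,:3]@p+E[:3,3];q=K@(q*[1,-1,-1]);return q[:2]/q[2]
C=np.array([.4524,-.1735,.3661]);yv=np.array([.066,.998,0]);xv=np.array([.998,-.066,0])
for tilt in(-10,0,10):
    t=np.radians(tilt);dn=-np.cos(t)*np.array([0,0,1])+np.sin(t)*xv
    n=np.cross(dn,yv)
    print(tilt,[2*(pr(C+dn*a+yv*b)-[150,70]) for a,b in((.055,.085),(.17,.085),(.17,-.085))], 2*(pr(C+dn*.194+yv*.05)-[150,70]))
E
```

```text
[ 0.4713 -0.1196  0.172 ]
-10 [array([264.9238,  27.0392]), array([287.5017, 132.1521]), array([110.1303,  83.987 ])] [254.4901 140.2693]
0 [array([259.3075,  35.789 ]), array([272.817 , 157.5721]), array([ 93.1117, 107.3257])] [237.6862 168.3805]
10 [array([253.3745,  42.6233]), array([256.9581, 179.2159]), array([ 73.8575, 126.7066])] [219.2548 192.5292]
```

The cover hangs about 2 degrees off plumb (corner seen at (272,163), expected (273,158)). I shift 3 mm back and lower it.

arm_command --rows '[{"x": 0, "y": 0.05, "z": 0.1, "twist": 0, "gripper": -1}, {"x": 0, "y": 0, "z": 0.2, "twist": 0, "gripper": -1}, {"x": 0, "y": 0, "z": 0.3, "twist": 0, "gripper": -1}, {"x": 0, "y": 0, "z": 0.3, "twist": 0, "gripper": -1}, {"x": 0, "y": 0, "z": 0.3, "twist": 0, "gripper": -1}, {"x": 0, "y": 0, "z": 0.3, "twist": 0, "gripper": -1}, {"x": 0, "y": 0, "z": 0.3, "twist": 0, "gripper": -1}, {"x": 0, "y": 0, "z": 0.3, "twist": 0, "gripper": -1}, {"x": 0, "y": 0, "z": 0.2, "twist": 0, "gripper": -1}, {"x": 0, "y": 0, "z": 0.1, "twist": 0, "gripper": -1}, {"x": 0, "y": 0, "z": 0.1, "twist": 0, "gripper": -1}, {"x": 0, "y": 0, "z": 0, "twist": 0, "gripper": -1}]'

```text
time: 13.15
tcp_pos: [0.4492, -0.1735, 0.197]
eef_rot: [-0.0, -0.683, 0.73, 0.0]
wrist_force: [-0.1, -0.1, -4.5]
gripper_width: 0.0112
finger_force: 25.0
```

arm_command --rows '[{"x": 0, "y": 0, "z": 0.05, "twist": 0, "gripper": -1}, {"x": 0, "y": 0, "z": 0.05, "twist": 0, "gripper": -1}, {"x": 0, "y": 0, "z": 0.05, "twist": 0, "gripper": -1}, {"x": 0, "y": 0, "z": 0.05, "twist": 0, "gripper": -1}, {"x": 0, "y": 0, "z": 0.03, "twist": 0, "gripper": -1}, {"x": 0, "y": 0, "z": 0, "twist": 0, "gripper": -1}]'

```text
time: 13.9
tcp_pos: [0.4503, -0.1738, 0.1844]
eef_rot: [0.001, -0.683, 0.73, -0.001]
wrist_force: [0.3, -1.4, 4.4]
gripper_width: 0.0111
finger_force: 25.0
```

Touch-down was felt at +4.4 N, at the expected height. I let go gradually and look.

arm_command --rows '[{"x": 0, "y": 0, "z": 0, "twist": 0, "gripper": -0.6}, {"x": 0, "y": 0, "z": 0, "twist": 0, "gripper": -0.6}, {"x": 0, "y": 0, "z": 0, "twist": 0, "gripper": -0.2}, {"x": 0, "y": 0, "z": 0, "twist": 0, "gripper": -0.2}, {"x": 0, "y": 0, "z": 0, "twist": 0, "gripper": 0.3}, {"x": 0, "y": 0, "z": 0, "twist": 0, "gripper": 0.3}, {"x": 0, "y": 0, "z": 0, "twist": 0, "gripper": 1}, {"x": 0, "y": 0, "z": 0, "twist": 0, "gripper": 1}, {"x": 0, "y": 0, "z": 0, "twist": 0, "gripper": 1}, {"x": 0, "y": 0, "z": 0, "twist": 0, "gripper": 1}]'

```text
time: 15.15
tcp_pos: [0.4493, -0.1734, 0.1834]
eef_rot: [0.0, -0.683, 0.73, 0.0]
wrist_force: [-0.2, 0.0, 0.1]
gripper_width: 0.086
finger_force: 0.0
```

```bash
python3 - <<'E'
from h import *
import cv2
a=bot.capture('scene');w=bot.capture('wrist')
f=lambda i,x,y:cv2.convertScaleAbs(cv2.resize(i[y:y+240,x:x+200],(400,480)),alpha=1.3)
cv2.imwrite('pics/rel.png',np.hstack([f(a,150,50),cv2.resize(w,(400,300))[0:300,:] if 0 else cv2.copyMakeBorder(cv2.resize(w,(400,300)),0,180,0,0,0)]))
E
```

```text
(no output)
```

View pics/rel.png

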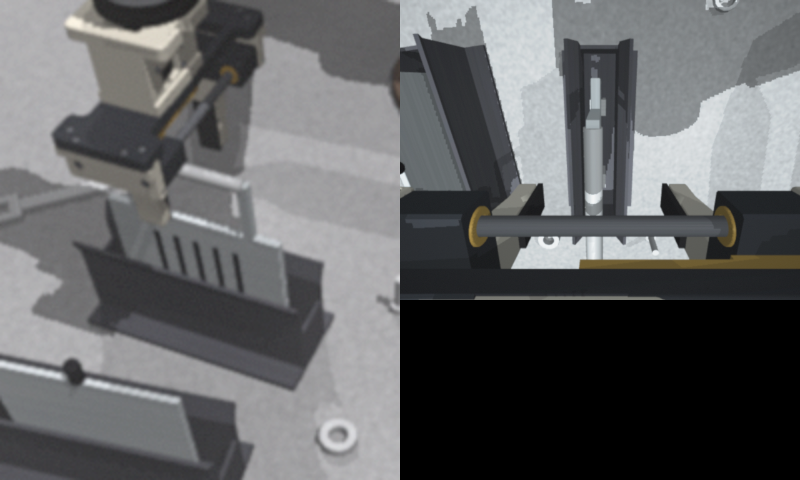

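The cover stands nearly upright on its own in the slot. The fingers are open and clear on both sides of the bar, which is centred between them at about (593,165). I retreat straight up.

arm_command --rows '[{"x": 0, "y": 0, "z": -0.1, "twist": 0, "gripper": 1}, {"x": 0, "y": 0, "z": -0.3, "twist": 0, "gripper": 1}, {"x": 0, "y": 0, "z": -0.4, "twist": 0, "gripper": 1}, {"x": 0, "y": 0, "z": -0.4, "twist": 0, "gripper": 1}, {"x": 0, "y": 0, "z": -0.4, "twist": 0, "gripper": 1}, {"x": 0, "y": 0, "z": -0.4, "twist": 0, "gripper": 1}, {"x": 0, "y": 0, "z": 0, "twist": 0, "gripper": 1}, {"x": 0, "y": 0, "z": 0, "twist": 0, "gripper": 1}, {"x": 0, "y": 0, "z": 0, "twist": 0, "gripper": 1}, {"x": 0, "y": 0, "z": 0, "twist": 0, "gripper": 1}]'

```text
time: 16.5
tcp_pos: [0.4491, -0.1734, 0.3028]
eef_rot: [-0.0, -0.683, 0.73, 0.0]
wrist_force: [0.0, 0.3, 0.2]
gripper_width: 0.0876
finger_force: 0.0
```

```bash
python3 - <<'E'
from h import *
import cv2
a=bot.capture('scene')
cv2.imwrite('pics/end.png',cv2.resize(a[70:270,140:360],(660,600)))
E
```

```text
(no output)
```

View pics/end.png

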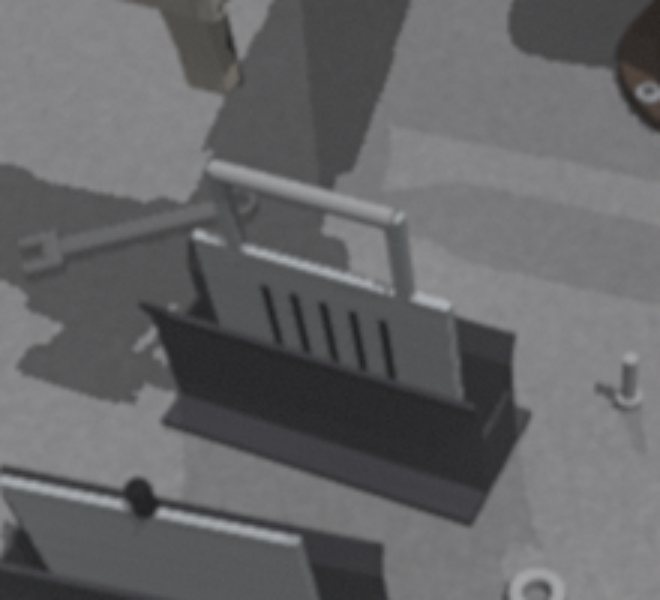

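The cover stands in the empty stand's slot, with its bar at about (210,165)-(400,218) in the crop and the gripper clear.

```bash
python3 -c "
from rig import bot
print(bot.hand_in())"
```

```text
the job is handed in; nothing more can be done
None
```

The cover was raised upright on its pins, lifted off and set down in the empty stand, where it now stands on its own with the gripper clear; I handed the job in at about 16.5 s, and the hand-in returned no verdict.

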